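# Bring the bench magnifier out over the guitar neck

### The arm

A 6-joint arm with a two-finger parallel gripper is mounted at the origin on the work surface. World frame = base frame: x ahead of the robot, y to its left, z up, the work surface at z = 0. Lengths are in m, angles in rad, forces in N, time in s.
With the tool pointing down it reaches from about 0.35 to 0.725 m from the base axis. Payload 4.3 kg.
Tool frame: the origin (TCP) lies midway between the tips of the shut fingers; the grasp point (between the pads) lies 19 mm behind it; z points along the fingers, y is the line along which they close (so a half turn about z gives the same grasp; the last joint's range is limited). The gripper opens to 85 mm and grips with 20 to 120 N. Pads are 22 mm wide; open, the fingers measure 114 mm over their backs; the gripper's body (76 mm by 85 mm) begins 54 mm behind the grasp point. The pads swing forward as they close: fully open they stand 13 mm farther back than shut.
Start: joints at [1.074, 0.377, 0.081, 1.274, 0, 1.46], TCP at [0.217, 0.533, 0.211] pointing down, gripper open.
Joint ranges: [-2.72, 2.72], [-0.84, 1.66], [-1.02, 1.22], [-1.77, 2.12], [-1.37, 1.28], [-3.14, 3.14]. Speed limits (rad/s): [2.57, 2.57, 3.14, 3.14, 3.14, 3.14].

### API

Orientations are given as a unit quaternion [x, y, z, w].
In Python, from plant import bot gives the robot as it stands.
- The arm moves only by the tool step_arm, never from a script. Its argument "motion" is a list of rows, each an object with "xyz": the shift along the world's x, y, z in m, a list of three; "turn": the turn, a rotation vector about the world's x, y, z in degrees, a list of three; "claw": the finger opening in m, from 0 to 0.0854. A call has 1 to 8 rows; each row shifts and turns the commanded pose from where the row before left it; what a row does not reach is not made up. A row lasts 1/10 s, in which the tool goes at most 50 mm and 8.59 degrees, less where a joint would pass 70% of its speed; a pose out of reach is approached as far as the arm can. A call is refused whole if a number of a shift passes 0.05 or a number of a turn 8.59, either way. A call with a gripper value outside its range is refused whole. The fingers move at their own pace and stop on an object; "squeeze" is the grip in N (left out, the last holds). Time passes only in rows, so rows that do not move let the fingers close. It gives the time, the measured TCP pose, the force, the opening and the grip force at its end, in the units of the state.
- bot.get_state(): the state, without advancing time (a new reading comes with each control period).
- bot.get_image(name): name is "side" or "top"; returns the picture (480x640x3 uint8, red, green, blue); there is no depth.
- bot.camera_model(name): a dict with "fov_y" (degrees; the focal length in pixels is half the picture's height over the tangent of half this angle, whatever the lens; pixels are square), "cx", "cy" (the principal point, pixels), "k1" (the pictures are not rectified: a ray, as slopes to the right and down, at radius r is drawn at 1 + k1 r^2 times it, then the intrinsics apply), "origin" and "rotation" of the camera in the world. Camera axes: x right, y up, looking along -z (the intrinsics and any distortion apply to the point x, -y, -z); pixel columns grow to the right and rows downward; lengths in m; the calibration is good to about 2 mm. A picture is of the moment at which its call begins. camera_model takes no time and is no camera call.
- bot.sign_off(): hands the job in; it is judged then, once.
Trained networks look in the newest picture that a camera, given by its name, has taken for a name from the list of things; names that differ only in an ending like _2 or _b are one class to them, and where a whole thing is asked for, a point or a joint stands for the part that bears it (a point fixed in the world has none). Each returns a list of dicts, best first, with "confidence" (0 to 1); they miss things now and then, are a little off and sometimes report something else, mostly with a low value. They report only what shows in the picture. A call takes as long as a camera call.
- bot.find_in(camera, query): "xyz" ([x, y, z] in m, in world coordinates, good to about 4 mm: the middle of the surface that is visible of it).
The state is a dict: "time_s": time; "joints": joint angles; "qvel": joint speeds; "joint_torque": joint torques, N m; "ee_pos": TCP position; "tool_rot": TCP orientation; "contact_force": force on the tool from outside, world axes, zero at the start; "wrist_torque": the same for the moment, N m; "opening": finger opening in m; "gripper_force": force on a finger pad.
Only numpy, scipy, OpenCV 4.12 (cv2) and the standard library are available. Lean on these libraries where they do the work, as an engineer would, in place of code of your own. Each camera call takes 0.05 s, during which the arm holds its last target. There are 200 camera calls.

### The job

Get the bench magnifier ready over the guitar neck. First turn and tip its lens head so that the lens points straight out in line with the boom and lies level, looking straight down; then squeeze the red release button on the black collar, draw the boom out past its first stop to its second and last stop, and finish still holding the collar there so the lens stays steady. Leave the hammer, the jar and the sanding block where they are and keep off the neck.

Things in the scene. Friction and masses are not known exactly. Their poses are not given: they have to be found in the camera images.
- magnifier: Bench magnifier stand, fixed to the bench: heavy white base plate 170 x 190 x 18, a 26 mm round column to height 223, and a horizontal telescopic boom whose axis is 200 above the bench. The origin is on the bench straight below the boom axis; the boom points along this body's -y, the column stands at y = +300. z up.
- collar: Black collar at the rear of the boom's sliding white 28 mm square tube; grip here. 40 across its flat flanks (its x), 66 long (its y, along the boom), 42 tall, origin at its centre on the boom axis; moves along its -y. Column 120 behind it when home. Red button (28 long, 20 tall, 6 proud) mid +x flank: a pinch across both flanks, from above, at mid-length and mid-height presses it in flush.
- release (a joint): Red release button in the collar: 0 = out (lock engaged if at a stop), pressed towards the collar's -x, 0.006 = flush with the flank, 0.0065 = fully in. Sprung, about 3 N to start and 7 N fully in. It must be in by more than 0.0045 to unlock the boom.
- boom (a joint): How far the boom is drawn out, m: 0 = home, 0.07 = first stop, 0.14 = second stop, a hard end of travel. A bolt locks it at each of the three while the button is out; with the button kept pressed it slides past the first stop to the second. Friction about 3 N.
- swivel_pin (a point): Point on the boom axis where the head's vertical swivel pin crosses it, at the front end of the sliding tube (198 in front of the collar centre, along the boom). The horizontal tilt axis lies 20 farther out along the head, at the same height.
- lens (a point): Centre of the magnifier lens: a white ring of 116 outside diameter and 22 thick round a 90 mm glass, 74 out from the tilt axis.
- tab (a point): Centre of the black grip tab on the ring's outer rim, 150 out from the tilt axis: 16 wide (across the head), 40 long (radially), 22 tall. It can be pinched across its width from above and led round; the head's joints are stiff and stay where they are left (about 2 N sideways, 2 to 7 N up or down at the tab move it).
- swivel (a joint): Swivel of the head about the vertical pin, rad: 0 = straight in line with the boom; positive turns the head anticlockwise seen from above (the tab goes towards the magnifier's +x). Range -1.2 to 1.2.
- tilt (a joint): Tilt of the lens about the head's horizontal axis, rad: 0 = level, looking straight down; positive = the tab end raised. Range -0.6 to 1.1, no stop at level.
- neck: Guitar neck with its fingerboard up on two wooden rests, fixed, crossing under where the lens comes at the second stop; about 550 long along its x, 52 wide (110 over the tuner buttons at its +x end), top 57 above the bench. Origin under it, on the bench. Not to be touched.
- hammer: Small brass fretting hammer, 240 long, lying on the bench; leave alone.
- varnish: Amber glass jar with a black lid, 48 diameter, 85 tall, standing on the bench; origin at the centre of its underside; leave alone.
- sander: Wooden sanding block faced with cork, 110 x 65 x 30, lying on the bench; origin at the centre of its underside; leave alone.

How it is judged:
By the outcome, as a careful person would: the job done as asked, in the order asked, and still so for the second after the job is handed in, while the arm keeps its last pose, push and grip.
It also fails if it takes over 48 s, if anything falls off the work surface, if the arm or the gripper's body presses on something with over 40 N, if the wrist force passes 120 N, or if a joint passes its speed limit or range.

## Working session

There is one attempt and no reset: what is moved stays moved. The work goes in short steps, Python scripts to look and compute and a tool call to move; the robot and the scene stay as the last step left them, time stands still between calls to the robot, and variables do not carry over. Pictures are saved under pics/ and viewed, at most 10 in all, crops included, and the job is handed in when it is done.

Besides the shell and the picture viewer there is one more tool, called after "Call:" by a JSON object that holds its "name" and its "arguments", one argument or row to a line. step_arm: Moves the arm, as the interface text tells. Its arguments: {"type":"object","properties":{"motion":{"type":"array"},"squeeze":{"type":"number"}},"required":["motion"]}

```bash
mkdir -p pics; ls; cat > h.py <<'E'
import numpy as np, cv2
from plant import bot
def snap(c,n):
    im=bot.get_image(c); cv2.imwrite(f'pics/{n}.png',im[:,:,::-1]); return im
def K(c):
    m=bot.camera_model(c); f=240/np.tan(np.radians(m['fov_y'])/2); return m,f
def proj(c,p):
    m,f=K(c); q=(np.atleast_2d(p)-m['origin'])@np.array(m['rotation'])
    a=q[:,0]/-q[:,2]; b=-q[:,1]/-q[:,2]; s=1+m['k1']*(a*a+b*b)
    return np.c_[m['cx']+f*a*s,m['cy']+f*b*s]
def ray(c,u,v):
    m,f=K(c); x,y=(u-m['cx'])/f,(v-m['cy'])/f; a,b=x,y
    for _ in range(20):
        s=1+m['k1']*(a*a+b*b); a,b=x/s,y/s
    return np.array(m['origin']),np.array(m['rotation'])@np.array([a,-b,-1])
def atz(c,u,v,z):
    o,d=ray(c,u,v); return o+d*(z-o[2])/d[2]
E
python3 - <<'E'
from h import *
np.set_printoptions(precision=4,suppress=True)
print(bot.get_state()['tool_rot'])
for c in('top','side'):
    snap(c,c+'0'); print(c,bot.camera_model(c)['origin'])
    for q in('collar','tab','lens','swivel_pin','release','magnifier','neck','varnish','sander','hammer'):
        print(q,[(np.round(d['xyz'],3).tolist(),round(d['confidence'],2)) for d in bot.find_in(c,q)[:2]])
E
```

```text
pics
[ 0.1922  0.9814 -0.001  -0.0003]
top [0.3528 0.0087 1.2253]
collar [([0.526, 0.229, 0.219], 0.95)]
tab [([0.532, -0.048, 0.237], 0.81)]
lens [([0.535, -0.05, 0.235], 0.9)]
swivel_pin [([0.534, -0.051, 0.232], 0.73), ([0.638, -0.008, 0.089], 0.73)]
release []
magnifier [([0.528, 0.258, 0.211], 0.56)]
neck [([0.613, -0.187, 0.057], 0.83)]
varnish [([0.638, -0.008, 0.093], 0.65)]
sander [([0.423, 0.117, 0.03], 0.91)]
hammer [([0.704, 0.156, 0.023], 0.85)]
side [0.4842 0.6074 0.6163]
collar [([0.531, 0.244, 0.221], 0.93)]
tab [([0.537, -0.047, 0.23], 0.82), ([0.552, 0.24, 0.208], 0.26)]
lens [([0.53, -0.051, 0.23], 0.66)]
swivel_pin [([0.534, -0.048, 0.232], 0.58)]
release []
magnifier [([0.527, 0.28, 0.217], 0.88), ([0.641, 0.008, 0.057], 0.46)]
neck [([0.622, -0.178, 0.046], 0.82), ([0.528, -0.044, 0.232], 0.26)]
varnish []
sander [([0.425, 0.132, 0.029], 0.78), ([0.528, -0.05, 0.231], 0.66)]
hammer []
```

View pics/top0.png

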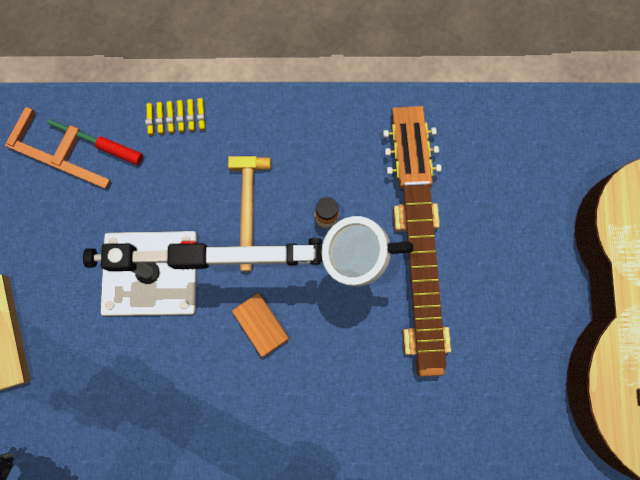

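View pics/side0.png

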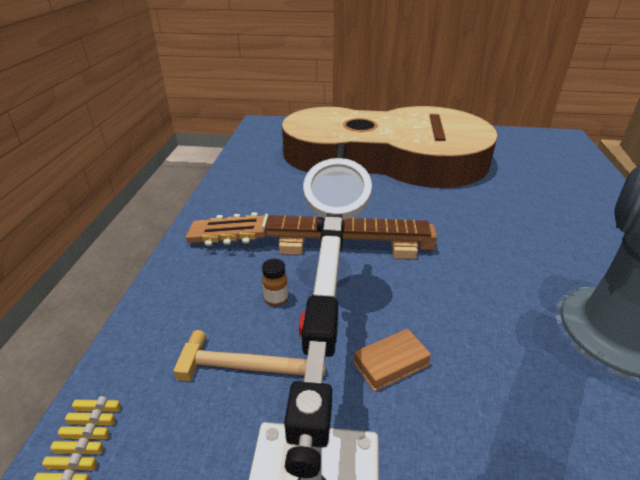

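```bash
python3 - <<'E'
import cv2,numpy as np
a=cv2.imread('pics/top0.png')[215:295,80:420]; b=cv2.imread('pics/side0.png')[140:360,250:400]
a=cv2.resize(a,(780,184),interpolation=cv2.INTER_CUBIC); b=cv2.resize(b,(273,400),interpolation=cv2.INTER_CUBIC)
o=np.zeros((590,780,3),np.uint8);o[:184]=a;o[188:588,:273]=b
c=cv2.imread('pics/top0.png')[205:300,280:420]; o[188:488,300:742]=cv2.resize(c,(442,300),interpolation=cv2.INTER_CUBIC)
cv2.imwrite('pics/crop0.png',o)
E
```

```text
(no output)
```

View pics/crop0.png

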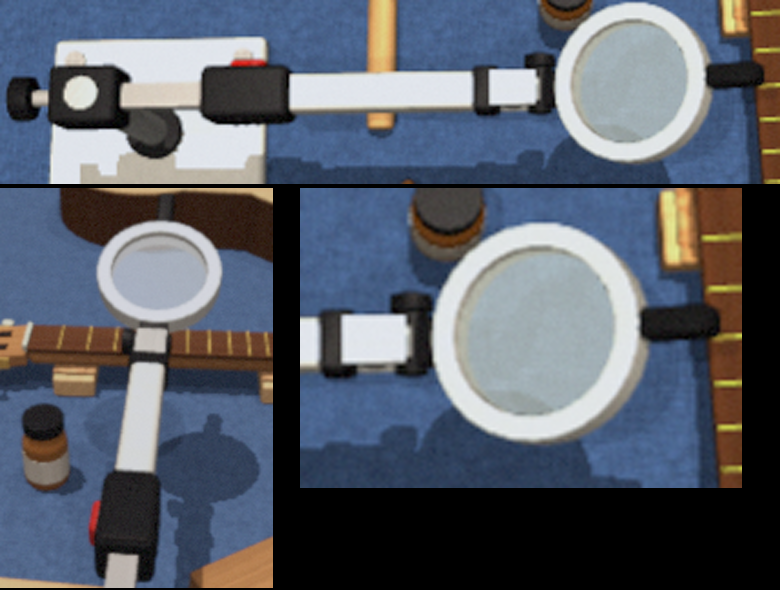

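```bash
cat > fit.py <<'E'
from h import *
from scipy.optimize import least_squares
def model(p,boom=0):
    cx,cy,yaw,sw,t=p
    d=lambda a:np.array([np.sin(a),-np.cos(a),0])  # along -y, rotated ccw by a
    C=np.array([cx,cy,.2]); e=d(yaw); z=np.array([0,0,1.])
    C=C+boom*e; pin=C+.198*e; h=d(yaw+sw); T=pin+.02*h
    u=np.cos(t)*h+np.sin(t)*z; n=-np.sin(t)*h+np.cos(t)*z
    return dict(C=C,e=e,pin=pin,T=T,h=h,u=u,n=n,L=T+.074*u,tab=T+.15*u,ctop=C+.021*z,col=C-e*(.12+boom)+.025*z)
if __name__=='__main__':
    def res(p):
        m=model(p); r=[]
        r+=[*(proj('top',m['ctop'])[0]-[186.8,256])]
        r+=[proj('top',m['col'])[0][1]-255.5]
        tf=m['C']+.12*m['e']+[0,0,.014]; r+=[proj('top',tf)[0][1]-254.4]
        r+=[*(proj('top',m['L']+.011*m['n'])[0]-[355.2,250.6])]
        r+=[*(proj('top',m['tab']+.011*m['n'])[0]-[400.6,247.2])]
        r+=[*(proj('side',m['L']+.011*m['n'])[0]-[337.4,185.5])]
        r+=[proj('side',m['tab']+.0*m['n'])[0][0]-340.7]
        r+=[proj('side',m['ctop']+.033*m['e'])[0][0]-(133/1.82+250+.0)]if 0 else []
        return np.array(r)
    s=least_squares(res,[.527,.235,0,0,.5]); p=s.x
    np.set_printoptions(precision=4,suppress=True)
    print(p,np.degrees(p[2:]),'\n',s.fun); m=model(p)
    for k in m: print(k,m[k])
    m=model(p,.14);print('end C',m['C'],'tab',m['tab'])
E
python3 fit.py
```

```text
Traceback (most recent call last):
  File "fit.py", line 22, in <module>
    s=least_squares(res,[.527,.235,0,0,.5]); p=s.x
  File "fit.py", line 13, in res
    r+=[*(proj('top',m['ctop'])[0]-[186.8,256])]
          ~~~~^^^^^^^^^^^^^^^^^
  File "h.py", line 8, in proj
    m,f=K(c); q=(np.atleast_2d(p)-m['origin'])@np.array(m['rotation'])
                ~~~~~~~~~~~~~~~~~~~~~~~~~~~~~~^~~~~~~~~~~~~~~~~~~~~~~~
ValueError: matmul: Input operand 1 has a mismatch in its core dimension 0, with gufunc signature (n?,k),(k,m?)->(n?,m?) (size 4 is different from 3)
```

```bash
sed -i "s/m=bot.camera_model(c); f=/m=dict(bot.camera_model(c)); m['rotation']=R.from_quat(m['rotation']).as_matrix(); f=/; s/^from plant/from scipy.spatial.transform import Rotation as R\nfrom plant/" h.py; python3 fit.py
```

```text
[ 0.5254  0.2311  0.0226 -0.0009  0.3478] [ 1.2954 -0.0539 19.9256] 
 [-0.2784 -0.8784  0.5089  0.1352  0.2248 -0.0536  0.0018 -0.2753  0.5477
 -0.005   0.0135]
C [0.5254 0.2311 0.2   ]
e [ 0.0226 -0.9997  0.    ]
pin [0.5299 0.0332 0.2   ]
T [0.5303 0.0132 0.2   ]
h [ 0.0217 -0.9998  0.    ]
u [ 0.0204 -0.9399  0.3408]
n [-0.0074  0.3407  0.9401]
L [ 0.5318 -0.0564  0.2252]
tab [ 0.5333 -0.1278  0.2511]
ctop [0.5254 0.2311 0.221 ]
col [0.5227 0.3511 0.225 ]
end C [0.5285 0.0911 0.2   ] tab [ 0.5365 -0.2678  0.2511]
```

```bash
cat > edges.py <<'E'
from h import *
def edges(im,u,v0,v1):
    g=im[v0:v1,u].astype(float)[:,0]; d=np.diff(cv2.GaussianBlur(g[:,None],(1,5),1)[:,0])
    def pk(i):
        i=min(max(i,1),len(d)-2);a,b,c=abs(d[i-1]),abs(d[i]),abs(d[i+1]); return v0+i+.5+.5*(a-c)/(a-2*b+c+1e-9)
    return pk(int(d.argmax())),pk(int(d.argmin()))
E
python3 - <<'E'
from edges import *
np.set_printoptions(precision=2,suppress=True)
im=cv2.imread('pics/top0.png')[:,:,::-1]
us=np.arange(215,284,8)
E=np.array([edges(im,u,238,270) for u in us]); print(us,E[:,0],E[:,1])
P=np.array([atz('top',u,e+0.0,.214) for u,e in zip(us,E[:,0])]); k=np.polyfit(P[:,1],P[:,0],1); print('upper edge',k, np.polyval(k,[.231,.033])-.014)
P=np.array([atz('top',u,e,.186) for u,e in zip(us,E[:,1])]); k=np.polyfit(P[:,1],P[:,0],1); print('lower edge',k, np.polyval(k,[.231,.033])+.014)
# tab: dark in red channel vs neck brown: darkest centroid of max-channel
b=im.max(2).astype(float)
for u in range(390,414,2):
    c=b[236:260,u]; w=np.clip(60-c,0,None); print(u,round((w*np.arange(236,260)).sum()/max(w.sum(),1),2),c.min(),end=' | ')
# ring centre via glass/white blob
im2=im[205:300,300:400].astype(int); w=((im2.min(2)>150)).astype(np.uint8)
n,l,s,c=cv2.connectedComponentsWithStats(w); i=1+s[1:,4].argmax()
cn=max(cv2.findContours((l==i).astype(np.uint8),0,1)[0],key=cv2.contourArea)
print('\n',cv2.fitEllipse(cn), 'offset 300,205', cv2.fitEllipse(cv2.convexHull(cn)))
im=cv2.imread('pics/side0.png')[140:230,290:385].astype(int); w=(im.min(2)>150).astype(np.uint8)
n,l,s,c=cv2.connectedComponentsWithStats(w); i=1+s[1:,4].argmax();cn=max(cv2.findContours((l==i).astype(np.uint8),0,1)[0],key=cv2.contourArea)
print('side',cv2.fitEllipse(cv2.convexHull(cn)),'off 290,140',s[i])
E
```

```text
[215 223 231 239 247 255 263 271 279] [246.61 246.58 246.24 246.05 264.02 245.61 245.65 245.63 245.56] [262.34 262.27 262.08 261.68 261.24 261.74 261.36 261.3  261.26]
upper edge [-0.02  0.54] [0.52 0.53]
lower edge [-0.02  0.52] [0.53 0.54]
390 247.91 21.0 | 392 248.25 19.0 | 394 248.02 16.0 | 396 248.05 13.0 | 398 247.86 15.0 | 400 247.9 11.0 | 402 247.77 0.0 | 404 247.75 11.0 | 406 247.4 11.0 | 408 248.75 12.0 | 410 247.31 8.0 | 412 247.49 14.0 | 
 ((54.31620788574219, 45.0463981628418), (64.14903259277344, 69.12759399414062), 25.96870231628418) offset 300,205 ((54.32966995239258, 45.05536651611328), (65.0062255859375, 69.82366943359375), 27.773296356201172)
side ((47.051483154296875, 45.59721755981445), (55.16404724121094, 68.26693725585938), 88.61035919189453) off 290,140 [  13   18   69   56 2844]
```

Call:
{"name": "step_arm", "arguments": {
  "motion": [
    {"xyz":[0.02,-0.04,0.012],"turn":[0,0,-4.2],"claw":0.0854},
    {"xyz":[0.02,-0.04,0.012],"turn":[0,0,-4.2]},
    {"xyz":[0.02,-0.04,0.012],"turn":[0,0,-4.2]},
    {"xyz":[0.02,-0.04,0.012],"turn":[0,0,-4.2]},
    {"xyz":[0.02,-0.04,0.012],"turn":[0,0,-4.2]},
    {"xyz":[0.02,-0.04,0.012],"turn":[0,0,-4.2]},
    {"xyz":[0.02,-0.04,0.012],"turn":[0,0,-4.2]},
    {"xyz":[0.02,-0.04,0.012],"turn":[0,0,-4.2]}
  ]
}}

```text
invalid input at $.motion[1]: expected keys xyz, turn, claw
```

```bash
cat > refit.py <<'E'
from edges import *
from fit import model
from scipy.optimize import least_squares
np.set_printoptions(precision=4,suppress=True)
im=cv2.imread('pics/top0.png')[:,:,::-1]
us=np.array([215,223,231,239,255,263,271,279]); E=np.array([edges(im,u,238,270) for u in us])+0.0
def col(P,us): # image row of projected line at columns us
    q=proj('top',P); return np.interp(us,q[:,0],q[:,1])
def res(p):
    m=model(p); lat=np.array([np.cos(p[2]),np.sin(p[2]),0]); z=np.array([0,0,1.])
    s=np.linspace(0,.2,21)[:,None]; L=m['C']+s*m['e']
    r=list(col(L+.014*lat+.014*z,us)-E[:,0]-.0)+list(col(L-.014*lat-.014*z,us)-E[:,1])
    r+=list(proj('top',m['L']+.011*m['n'])[0]-[354.6,250.3])
    r+=list(proj('side',m['L']+.011*m['n'])[0]-[337,185.6])
    hl=np.array([np.cos(p[2]+p[3]),np.sin(p[2]+p[3]),0])
    r+=list(2*(col(m['tab']+np.linspace(-.02,.02,5)[:,None]*m['u'],np.array([394,400,406]))-[248.05,247.8,247.5]))
    r+=[proj('top',m['ctop'])[0][0]-186.8, proj('top',m['tab'])[0][0]-400.5, proj('side',m['tab'])[0][0]-340.7]
    return np.array(r)
s=least_squares(res,[.527,.235,0,0,.35],loss='soft_l1'); p=s.x
J=s.jac; print(p,np.degrees(p[2:]),np.sqrt(np.diag(np.linalg.inv(J.T@J)))*.4); print(s.fun)
m=model(p)
for k in('C','pin','T','L','tab'): print(k,m[k])
q=p.copy(); q[3]=q[4]=0; print('goal tab',model(q)['tab']); np.save('p.npy',p)
E
python3 refit.py
```

```text
[ 0.5304  0.2321  0.0096 -0.0029  0.3685] [ 0.5474 -0.1655 21.1123] [0.001  0.0005 0.0082 0.0134 0.0121]
[-1.9271 -1.9462 -1.6523 -1.5069 -1.1574 -1.2396 -1.2608 -1.2422  1.1803
  1.2143  1.361   1.7185  1.5773  1.9125  1.9273  1.9237 -0.1328 -0.5626
  0.2317 -0.3501  0.3425  0.0084 -0.2257 -0.7162  0.5764 -0.0219]
C [0.5304 0.2321 0.2   ]
pin [0.5323 0.0341 0.2   ]
T [0.5324 0.0141 0.2   ]
L [ 0.5329 -0.0549  0.2267]
tab [ 0.5333 -0.1258  0.254 ]
goal tab [ 0.5339 -0.1359  0.2   ]
```

```bash
sed -i "s/-.014\*lat-.014\*z/-.014*lat+.014*z/" refit.py; python3 refit.py
```

```text
[ 0.5269  0.232   0.0231 -0.0109  0.3676] [ 1.3262 -0.6272 21.0595] [0.0005 0.0005 0.0045 0.0078 0.012 ]
[-0.2679 -0.3937 -0.2066 -0.168  -0.032  -0.221  -0.349  -0.4372  0.2478
  0.174   0.2129  0.4627  0.1058  0.3334  0.2404  0.1291 -0.1054 -0.3435
  0.443  -0.321   0.3779 -0.0165 -0.3109 -0.775   0.6006 -0.0523]
C [0.5269 0.232  0.2   ]
pin [0.5314 0.0341 0.2   ]
T [0.5317 0.0141 0.2   ]
L [ 0.5325 -0.055   0.2266]
tab [ 0.5334 -0.1259  0.2539]
goal tab [ 0.5354 -0.1359  0.2   ]
```

Call:
{"name": "step_arm", "arguments": {
  "motion": [
    {"xyz":[0.02,-0.04,0.012],"turn":[0,0,-4.2],"claw":0.0854},
    {"xyz":[0.02,-0.04,0.012],"turn":[0,0,-4.2],"claw":0.0854},
    {"xyz":[0.02,-0.04,0.012],"turn":[0,0,-4.2],"claw":0.0854},
    {"xyz":[0.02,-0.04,0.012],"turn":[0,0,-4.2],"claw":0.0854},
    {"xyz":[0.02,-0.04,0.012],"turn":[0,0,-4.2],"claw":0.0854},
    {"xyz":[0.02,-0.04,0.012],"turn":[0,0,-4.2],"claw":0.0854},
    {"xyz":[0.02,-0.04,0.012],"turn":[0,0,-4.2],"claw":0.0854},
    {"xyz":[0.02,-0.04,0.012],"turn":[0,0,-4.2],"claw":0.0854}
  ]
}}

```text
time_s: 1.9
ee_pos: [0.3774, 0.2109, 0.3077]
tool_rot: [0.469, 0.883, 0.0, 0.0]
contact_force: [1.5, 0.2, -0.3]
opening: 0.0853
gripper_force: 0.0
```

Call:
{"name": "step_arm", "arguments": {
  "motion": [
    {"xyz":[0.0195,-0.04,0.002],"turn":[0,0,-4.2],"claw":0.0854},
    {"xyz":[0.0195,-0.04,0.002],"turn":[0,0,-4.2],"claw":0.0854},
    {"xyz":[0.0195,-0.04,0.002],"turn":[0,0,-8.4],"claw":0.0854},
    {"xyz":[0.0195,-0.04,0],"turn":[0,0,-8.4],"claw":0.0854},
    {"xyz":[0.0195,-0.04,0],"turn":[0,0,-8.0],"claw":0.0854},
    {"xyz":[0.0195,-0.04,0],"turn":[-7,0,0],"claw":0.0854},
    {"xyz":[0.0195,-0.04,0],"turn":[-7,0,0],"claw":0.0854},
    {"xyz":[0.0195,-0.04,0],"turn":[-7,0,0],"claw":0.0854}
  ]
}}

```text
time_s: 2.7
ee_pos: [0.534, -0.1096, 0.3139]
tool_rot: [0.689, 0.701, -0.131, 0.13]
contact_force: [0.1, 0.5, 0.1]
opening: 0.0856
gripper_force: 0.0
```

```bash
cat > st.py <<'E'
from h import *
np.set_printoptions(precision=4,suppress=True)
s=bot.get_state(); r=R.from_quat(s['tool_rot']).as_matrix()
print(s['time_s'],np.array(s['ee_pos']),'grasp',np.array(s['ee_pos'])-.019*r[:,2],'\ny',r[:,1],'z',r[:,2],'\nq',np.array(s['joints']),'F',np.array(s['contact_force']),s['opening'],s['gripper_force'])
E
python3 st.py
```

```text
2.7 [ 0.534  -0.1096  0.3139] grasp [ 0.534  -0.1027  0.3316] 
y [ 0.9999  0.0156 -0.0049] z [ 0.0011 -0.363  -0.9318] 
q [-0.0991  0.274   0.1414  1.3985 -0.3694  1.4477] F [0.0642 0.5292 0.1218] 0.08563035590809176 0.0
```

Call:
{"name": "step_arm", "arguments": {
  "motion": [
    {"xyz":[0,-0.006,-0.0195],"turn":[0,0,0.4],"claw":0.0854},
    {"xyz":[0,-0.006,-0.0195],"turn":[0,0,0],"claw":0.0854},
    {"xyz":[0,-0.006,-0.0195],"turn":[0,0,0],"claw":0.0854},
    {"xyz":[0,-0.006,-0.0195],"turn":[0,0,0],"claw":0.0854},
    {"xyz":[0,0,0],"turn":[0,0,0],"claw":0.04}
  ],
  "squeeze": 30
}}

```text
time_s: 3.2
ee_pos: [0.5309, -0.1315, 0.2321]
tool_rot: [0.687, 0.704, -0.131, 0.126]
contact_force: [0.1, 0.5, -0.2]
opening: 0.0733
gripper_force: 0.0
```

```bash
python3 - <<'E'
from h import *
b=snap('top','top1')[200:320,300:440]; a=snap('side','side1')[100:230,270:420]
o=np.zeros((540,780,3),np.uint8); o[:334,:390]=cv2.resize(b,(390,334)); o[:338,390:]=cv2.resize(a,(390,338))
cv2.imwrite('pics/crop1.png',o[:340,:,::-1])
E
python3 st.py
```

```text
3.3 [ 0.5326 -0.1314  0.2351] grasp [ 0.5326 -0.1246  0.2529] 
y [ 0.9997  0.0236 -0.0071] z [ 0.0019 -0.3583 -0.9336] 
q [-0.1433  0.2731 -0.0608  1.1802 -0.3622  1.3922] F [0.4992 0.2235 0.5935] 0.05921838580864171 0.0
```

View pics/crop1.png

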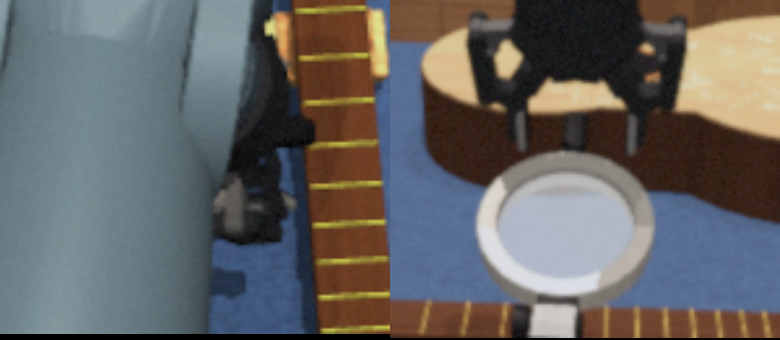

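Side crop shows the black tab (575,130) midway between the fingers (520 and 632). Closing.

Call:
{"name": "step_arm", "arguments": {
  "motion": [
    {"xyz":[0,0,0],"turn":[0,0,0],"claw":0.02},
    {"xyz":[0,0,0],"turn":[0,0,0],"claw":0.008},
    {"xyz":[0,0,0],"turn":[0,0,0],"claw":0.008},
    {"xyz":[0,0,0],"turn":[0,0,0],"claw":0.008},
    {"xyz":[0,0,0],"turn":[0,0,0],"claw":0.008}
  ],
  "squeeze": 35
}}

```text
time_s: 3.8
ee_pos: [0.5339, -0.1315, 0.2357]
tool_rot: [0.687, 0.704, -0.129, 0.129]
contact_force: [1.6, -0.3, 0.7]
opening: 0.0146
gripper_force: 37.4
```

```bash
python3 st.py
```

```text
3.8 [ 0.5339 -0.1315  0.2357] grasp [ 0.5338 -0.1246  0.2534] 
y [ 0.9997  0.0236 -0.0039] z [ 0.0049 -0.3585 -0.9335] 
q [-0.1431  0.2728 -0.06    1.1782 -0.362   1.3925] F [ 1.5789 -0.3083  0.7349] 0.014618874768105493 37.367629408836365
```

Call:
{"name": "step_arm", "arguments": {
  "motion": [
    {"xyz":[0.0002,-0.0017,-0.0077],"turn":[3,0,0],"claw":0.008},
    {"xyz":[0.0002,-0.0013,-0.0078],"turn":[3,0,0],"claw":0.008},
    {"xyz":[0.0002,-0.0009,-0.0078],"turn":[3,0,0],"claw":0.008},
    {"xyz":[0.0002,-0.0004,-0.0078],"turn":[3,0,0],"claw":0.008},
    {"xyz":[0.0002,0,-0.0079],"turn":[3,0,0],"claw":0.008},
    {"xyz":[0.0002,0.0004,-0.0078],"turn":[3,0,0],"claw":0.008},
    {"xyz":[0.0002,0.0008,-0.008],"turn":[3,0,0],"claw":0.008},
    {"xyz":[0,0,0],"turn":[0,0,0],"claw":0.008}
  ]
}}

```text
time_s: 4.6
ee_pos: [0.5341, -0.1354, 0.1796]
tool_rot: [0.699, 0.715, 0.001, 0.0]
contact_force: [1.9, 0.0, 3.1]
opening: 0.0152
gripper_force: 37.1
```

```bash
python3 st.py
```

```text
4.6 [ 0.5341 -0.1354  0.1796] grasp [ 0.5341 -0.1354  0.1986] 
y [0.9998 0.0222 0.0019] z [ 0.0019  0.0012 -1.    ] 
q [-0.3645  0.3371 -0.0588  1.1736  0.0018  1.1841] F [1.8801 0.0208 3.072 ] 0.015191219872636559 37.12024748325348
```

Call:
{"name": "step_arm", "arguments": {
  "motion": [
    {"xyz":[0.001,0,0.001],"turn":[0,0,0],"claw":0.008},
    {"xyz":[0,0,0],"turn":[0,0,0],"claw":0.008},
    {"xyz":[0,0,0],"turn":[0,0,0],"claw":0.06},
    {"xyz":[0,0,0],"turn":[0,0,0],"claw":0.06},
    {"xyz":[0,0,0],"turn":[0,0,0],"claw":0.06},
    {"xyz":[0,0,0],"turn":[0,0,0],"claw":0.06}
  ]
}}

```text
time_s: 5.2
ee_pos: [0.5354, -0.1341, 0.1812]
tool_rot: [0.698, 0.716, 0.001, 0.001]
contact_force: [-0.1, -0.5, 0.0]
opening: 0.0601
gripper_force: 0.0
```

```bash
python3 st.py
```

```text
5.2 [ 0.5354 -0.1341  0.1812] grasp [ 0.5353 -0.1341  0.2002] 
y [0.9997 0.0253 0.0027] z [ 0.0027  0.0002 -1.    ] 
q [-0.3611  0.3373 -0.0543  1.1768  0.0011  1.1844] F [-0.117  -0.5027  0.0218] 0.0600824386928631 0.0
```

Call:
{"name": "step_arm", "arguments": {
  "motion": [
    {"xyz":[0,0,0.03],"turn":[0,0,0],"claw":0.06},
    {"xyz":[0,0,0.045],"turn":[0,0,0],"claw":0.0854},
    {"xyz":[-0.002,0.03,0.04],"turn":[0,0,0],"claw":0.0854},
    {"xyz":[-0.002,0.04,0.025],"turn":[0,0,0],"claw":0.0854},
    {"xyz":[-0.001,0.045,0.01],"turn":[0,0,0],"claw":0.0854},
    {"xyz":[-0.001,0.045,0],"turn":[0,0,0],"claw":0.0854},
    {"xyz":[-0.001,0.045,0],"turn":[0,0,0],"claw":0.0854},
    {"xyz":[-0.001,0.045,0],"turn":[0,0,0],"claw":0.0854}
  ]
}}

```text
time_s: 6.0
ee_pos: [0.5271, 0.1173, 0.3315]
tool_rot: [0.698, 0.716, 0.001, 0.001]
contact_force: [0.4, -0.2, -0.4]
opening: 0.0855
gripper_force: 0.0
```

Call:
{"name": "step_arm", "arguments": {
  "motion": [
    {"xyz":[0,0.045,0],"turn":[0,0,0],"claw":0.0854},
    {"xyz":[0,0.045,0],"turn":[0,0,0],"claw":0.0854},
    {"xyz":[0,0.026,0],"turn":[0,0,0],"claw":0.0854},
    {"xyz":[0,0,0],"turn":[0,0,0],"claw":0.0854}
  ]
}}

```text
time_s: 6.4
ee_pos: [0.5267, 0.2349, 0.3305]
tool_rot: [0.696, 0.718, 0.001, 0.0]
contact_force: [-0.4, -0.7, 0.2]
opening: 0.0855
gripper_force: 0.0
```

```bash
python3 st.py;python3 - <<'E'
from h import *
a=snap('top','top2'); b=snap('side','side2')
for c in('top','side'):
    for q in('tab','lens'): print(c,q,[(np.round(d['xyz'],3).tolist(),round(d['confidence'],2)) for d in bot.find_in(c,q)[:1]])
o=np.zeros((600,800,3),np.uint8); o[:336,:]=cv2.resize(a[190:310,150:436],(800,336),interpolation=2); o[340:600,:]=cv2.resize(b[150:280,180:580],(800,260),interpolation=2)
cv2.imwrite('pics/crop2.png',o[:,:,::-1])
E
```

```text
6.4 [0.5267 0.2349 0.3305] grasp [0.5267 0.2349 0.3495] 
y [0.9996 0.0298 0.002 ] z [ 0.0019  0.0009 -1.    ] 
q [0.3094 0.392  0.4108 1.5874 0.0003 1.8504] F [-0.4212 -0.6737  0.2336] 0.08548914190494501 0.0
top tab [([0.535, -0.054, 0.208], 0.69)]
top lens [([0.533, -0.055, 0.203], 0.8)]
side tab [([0.537, -0.056, 0.207], 0.61)]
side lens [([0.53, -0.055, 0.206], 0.79)]
```

View pics/crop2.png

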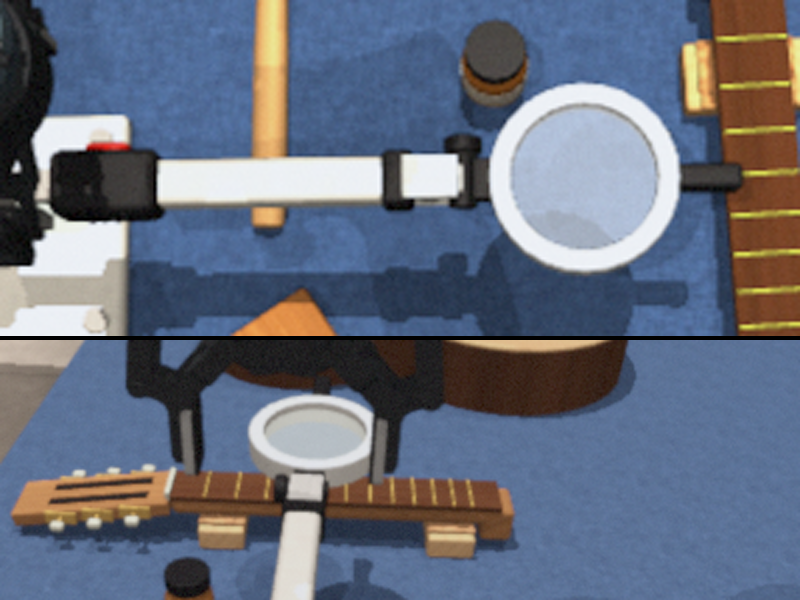

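```bash
cat > chk.py <<'E'
import sys
from h import *
from fit import model
from scipy.optimize import least_squares
np.set_printoptions(precision=4,suppress=True)
p=np.load('p.npy'); n=sys.argv[1]
def ell(c,x0,x1,y0,y1):
    im=cv2.imread(f'pics/{c}{n}.png')[y0:y1,x0:x1].astype(int); w=(im.min(2)>150).astype(np.uint8)
    k,l,s,_=cv2.connectedComponentsWithStats(w); i=1+s[1:,4].argmax(); cn=max(cv2.findContours((l==i).astype(np.uint8),0,1)[0],key=cv2.contourArea)
    e=cv2.fitEllipse(cv2.convexHull(cn)); return np.array(e[0])+[x0,y0],e[1:]
T,et=ell('top',322,400,205,300)
im=cv2.imread(f'pics/top{n}.png').max(2).astype(float); us=np.arange(397,413,2); rows=[]
for u in us:
    c=im[240:265,u]; w=np.clip(50-c,0,None); rows.append((w*np.arange(240,265)).sum()/max(w.sum(),1))
rows=np.array(rows); print(T,et,rows)
def ring(p,c):
    m=model(p); a=np.linspace(0,6.28,60)[:,None]; v=np.cross(m['n'],m['u'])
    q=proj(c,m['L']+.011*m['n']+.057*(np.cos(a)*m['u']+np.sin(a)*v)).astype(np.float32); return cv2.fitEllipse(q)
for sw,t in((0,0),(.02,0),(0,.02),(0,-.02)):
    q=p.copy();q[3]=sw;q[4]=t; m=model(q); k=proj('top',m['tab']+np.linspace(-.02,.02,5)[:,None]*m['u'])
    print(sw,t,np.array(ring(q,'top')[0]),np.array(ring(q,'top')[1]),'tab row',np.interp(404,k[:,0],k[:,1]),'tab tip',k[-1],'side ring',ring(q,'side'))
E
python3 chk.py 2; python3 - <<'E'
import cv2,numpy as np
im=cv2.imread('pics/side2.png'); o=cv2.resize(im[160:240,285:385],(800,640),interpolation=2)[:600]
cv2.imwrite('pics/crop3.png',o)
E
```

```text
[358.5611 252.8951] ((67.26081085205078, 68.37078857421875), 95.2298583984375) [256.6327 256.6    256.6939 256.5918 256.6585 255.8851 257.4111 256.629 ]
0 0 [358.833  252.3855] [65.9235 67.2958] tab row 252.29472906604073 tab tip [414.3228 252.0986] side ring ((336.9830322265625, 196.5938720703125), (33.96095657348633, 65.23836517333984), 91.10055541992188)
0.02 0 [358.7863 251.2966] [65.8805 67.2692] tab row 250.31564476507734 tab tip [414.1906 249.9211] side ring ((335.9072570800781, 196.5489044189453), (33.95227813720703, 65.22210693359375), 91.02023315429688)
0 0.02 [358.7888 252.2357] [66.0924 67.3931] tab row 251.98908391272877 tab tip [414.6128 251.7509] side ring ((336.99285888671875, 195.95635986328125), (35.04167175292969, 65.324462890625), 91.02091979980469)
0 -0.02 [358.8597 252.5355] [65.7312 67.1956] tab row 252.6003203987889 tab tip [413.9952 252.4449] side ring ((336.97222900390625, 197.23907470703125), (32.873600006103516, 65.15422058105469), 91.17799377441406)
```

View pics/crop3.png

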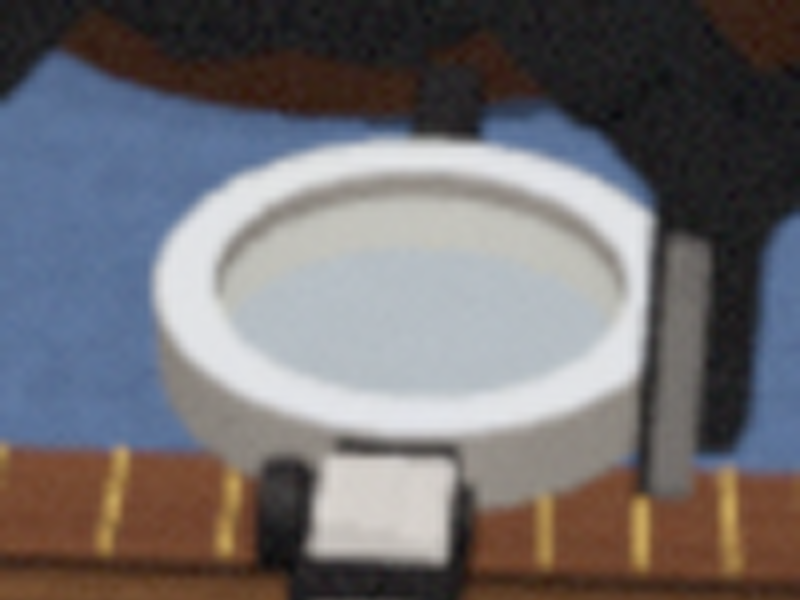

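```bash
cat > tl.py <<'E'
import sys
from h import *
from fit import model
np.set_printoptions(precision=2,suppress=True)
p=np.load('p.npy')
n=sys.argv[1]; ts=eval(sys.argv[2])
g=cv2.GaussianBlur(cv2.imread(f'pics/side{n}.png'),(0,0),.8)[:,:,2].astype(float)  # red
for u in (325,329,333,345):
    d=np.diff(g[150:225,u]); i=np.argsort(-abs(d))[:40]
    pk=[(round(150+k+.5+.5*(abs(d[k-1])-abs(d[k+1]))/(abs(d[k-1])-2*abs(d[k])+abs(d[k+1])),2),int(d[k])) for k in range(1,73) if abs(d[k])>10 and abs(d[k])>=abs(d[k-1]) and abs(d[k])>abs(d[k+1])]
    print(u,pk)
    for t in ts:
        q=p.copy();q[3]=0;q[4]=t;m=model(q,float(sys.argv[3]));a=np.linspace(0,2*np.pi,721)[:,None];v=np.cross(m['n'],m['u'])
        for r in(.058,.045):
            k=proj('side',m['L']+.011*m['n']+r*(np.cos(a)*m['u']+np.sin(a)*v)); b=np.cos(a[:,0])>0
            f=lambda s:np.interp(u,*(k[s][np.argsort(k[s][:,0])].T))
            print('   ',t,r,'back',round(f(b),2),'front',round(f(~b),2))
E
python3 tl.py 2 "(0,.03)" 0; echo; python3 tl.py 0 "(.34,.37)" 0
```

```text
325 [(np.float64(177.91), 45), (np.float64(182.59), -27), (np.float64(185.83), 17), (np.float64(207.38), 15), (np.float64(212.61), -29), (np.float64(216.44), 14)]
    0 0.058 back 180.35 front 212.58
    0 0.045 back 184.19 front 207.9
    0.03 0.058 back 178.65 front 212.42
    0.03 0.045 back 182.68 front 207.53
329 [(np.float64(177.36), 52), (np.float64(181.58), -27), (np.float64(184.89), 17), (np.float64(208.5), 16), (np.float64(213.6), -47), (np.float64(216.62), 52)]
    0 0.058 back 179.74 front 213.29
    0 0.045 back 183.37 front 208.84
    0.03 0.058 back 178.01 front 213.15
    0.03 0.045 back 181.81 front 208.5
333 [(np.float64(176.68), 54), (np.float64(181.06), -26), (np.float64(184.44), 18), (np.float64(208.8), 15), (np.float64(214.1), -44), (np.float64(216.73), 49)]
    0 0.058 back 179.42 front 213.73
    0 0.045 back 182.93 front 209.39
    0.03 0.058 back 177.65 front 213.6
    0.03 0.045 back 181.34 front 209.06
345 [(np.float64(177.43), 60), (np.float64(181.79), -27), (np.float64(185.1), 16), (np.float64(208.64), 16), (np.float64(213.47), -26)]
    0 0.058 back 179
[... 691 characters left out ...]
05.84
    0.37 0.058 back 160.39 front 212.33
    0.37 0.045 back 166.16 front 205.68
333 [(np.float64(157.87), 52), (np.float64(163.84), -30), (np.float64(166.78), 21), (np.float64(206.42), 16), (np.float64(213.2), -46), (np.float64(216.68), 48)]
    0.34 0.058 back 161.2 front 212.88
    0.34 0.045 back 166.64 front 206.53
    0.37 0.058 back 159.8 front 212.87
    0.37 0.045 back 165.41 front 206.37
345 [(np.float64(158.34), 63), (np.float64(164.37), -32), (np.float64(167.5), 18), (np.float64(205.46), 16), (np.float64(212.24), -31)]
    0.34 0.058 back 161.67 front 212.27
    0.34 0.045 back 167.3 front 205.74
    0.37 0.058 back 160.28 front 212.23
    0.37 0.045 back 166.07 front 205.55
```

Picture: head in line, level to about a couple of degrees (edge analysis suggests ≈ +0.04 rad of tilt left). I go back to trim it.

Call:
{"name": "step_arm", "arguments": {
  "motion": [
    {"xyz":[0.001,-0.045,0],"turn":[0,0,-0.4],"claw":0.0854},
    {"xyz":[0.001,-0.045,0],"turn":[0,0,0],"claw":0.0854},
    {"xyz":[0.001,-0.045,0],"turn":[0,0,0],"claw":0.0854},
    {"xyz":[0.001,-0.045,0],"turn":[0,0,0],"claw":0.0854},
    {"xyz":[0.001,-0.045,0],"turn":[0,0,0],"claw":0.0854},
    {"xyz":[0.001,-0.045,0],"turn":[0,0,0],"claw":0.0854},
    {"xyz":[0.001,-0.045,0],"turn":[-2.3,0,0],"claw":0.0854},
    {"xyz":[0.001,-0.045,-0.02],"turn":[0,0,0],"claw":0.07}
  ]
}}

```text
time_s: 7.5
ee_pos: [0.5361, -0.1313, 0.3138]
tool_rot: [0.701, 0.713, -0.012, 0.018]
contact_force: [1.1, 0.2, -0.4]
opening: 0.0735
gripper_force: 0.0
```

Call:
{"name": "step_arm", "arguments": {
  "motion": [
    {"xyz":[0.001,-0.01,-0.04],"turn":[0,0,0],"claw":0.06},
    {"xyz":[0,0,-0.04],"turn":[0,0,0],"claw":0.05},
    {"xyz":[0,0,-0.03],"turn":[0,0,0],"claw":0.05},
    {"xyz":[0,0,-0.0135],"turn":[0,0,0],"claw":0.04},
    {"xyz":[0,0,0],"turn":[0,0,0],"claw":0.03}
  ]
}}

```text
time_s: 8.0
ee_pos: [0.5338, -0.1389, 0.1851]
tool_rot: [0.701, 0.713, -0.015, 0.013]
contact_force: [-0.2, 0.4, 0.9]
opening: 0.0305
gripper_force: 0.0
```

```bash
python3 st.py
```

```text
8.0 [ 0.5338 -0.1389  0.1851] grasp [ 0.5338 -0.1381  0.2041] 
y [ 0.9999  0.0158 -0.003 ] z [-0.0024 -0.0385 -0.9993] 
q [-0.3472  0.3299 -0.0551  1.175  -0.037   1.2075] F [-0.1747  0.4045  0.8737] 0.0305183765602075 0.0
```

Call:
{"name": "step_arm", "arguments": {
  "motion": [
    {"xyz":[0,0,0],"turn":[0,0,0.3],"claw":0.008},
    {"xyz":[0,0,0],"turn":[0,0,0],"claw":0.008},
    {"xyz":[0,0,0],"turn":[0,0,0],"claw":0.008}
  ]
}}

```text
time_s: 8.3
ee_pos: [0.5364, -0.1392, 0.1887]
tool_rot: [0.699, 0.715, -0.014, 0.016]
contact_force: [-2.5, -1.3, -0.8]
opening: 0.0143
gripper_force: 37.4
```

```bash
python3 st.py; python3 st.py
```

```text
8.3 [ 0.5364 -0.1392  0.1887] grasp [ 0.5363 -0.1384  0.2076] 
y [0.9997 0.0226 0.0025] z [ 0.0035 -0.0416 -0.9991] 
q [-0.3457  0.3277 -0.0491  1.1766 -0.0379  1.2023] F [-2.5301 -1.3416 -0.7588] 0.014328326993190386 37.387683391571045
8.3 [ 0.5364 -0.1392  0.1887] grasp [ 0.5363 -0.1384  0.2076] 
y [0.9997 0.0226 0.0025] z [ 0.0035 -0.0416 -0.9991] 
q [-0.3457  0.3277 -0.0491  1.1766 -0.0379  1.2023] F [-2.5301 -1.3416 -0.7588] 0.014328326993190386 37.387683391571045
```

Call:
{"name": "step_arm", "arguments": {
  "motion": [
    {"xyz":[0,0.0002,-0.0032],"turn":[1.2,0,0],"claw":0.008},
    {"xyz":[0,0.0002,-0.0032],"turn":[1.2,0,0],"claw":0.008},
    {"xyz":[0,0,0],"turn":[0,0,0],"claw":0.008},
    {"xyz":[0,0,0],"turn":[0,0,0],"claw":0.008},
    {"xyz":[0,0,0],"turn":[0,0,0],"claw":0.06},
    {"xyz":[0,0,0],"turn":[0,0,0],"claw":0.06},
    {"xyz":[0,0,0],"turn":[0,0,0],"claw":0.06}
  ]
}}

```text
time_s: 9.0
ee_pos: [0.5366, -0.1379, 0.1812]
tool_rot: [0.699, 0.715, 0.002, 0.0]
contact_force: [-0.4, -0.3, -0.4]
opening: 0.0581
gripper_force: 0.0
```

Call:
{"name": "step_arm", "arguments": {
  "motion": [
    {"xyz":[0,0,0.03],"turn":[0,0,0],"claw":0.06},
    {"xyz":[0,0,0.045],"turn":[0,0,0],"claw":0.0854},
    {"xyz":[-0.002,0.035,0.04],"turn":[0,0,0],"claw":0.0854},
    {"xyz":[-0.002,0.045,0.025],"turn":[0,0,0],"claw":0.0854},
    {"xyz":[-0.001,0.045,0.01],"turn":[0,0,0],"claw":0.0854},
    {"xyz":[-0.001,0.045,0],"turn":[0,0,0],"claw":0.0854},
    {"xyz":[-0.001,0.045,0],"turn":[0,0,0],"claw":0.0854},
    {"xyz":[-0.001,0.045,0],"turn":[0,0,0],"claw":0.0854}
  ]
}}

```text
time_s: 9.8
ee_pos: [0.5284, 0.1204, 0.3284]
tool_rot: [0.699, 0.715, 0.002, 0.001]
contact_force: [0.2, -0.1, 0.4]
opening: 0.0849
gripper_force: 0.0
```

Call:
{"name": "step_arm", "arguments": {
  "motion": [
    {"xyz":[-0.001,0.045,0],"turn":[0,0,0],"claw":0.0854},
    {"xyz":[0,0.045,0],"turn":[0,0,0],"claw":0.0854},
    {"xyz":[0,0.022,0],"turn":[0,0,0],"claw":0.0854},
    {"xyz":[0,0,0],"turn":[0,0,0],"claw":0.0854}
  ]
}}

```text
time_s: 10.2
ee_pos: [0.527, 0.2337, 0.3275]
tool_rot: [0.697, 0.717, 0.002, -0.0]
contact_force: [0.4, -1.4, 0.4]
opening: 0.0856
gripper_force: 0.0
```

```bash
python3 st.py;python3 - <<'E'
from h import *
a=snap('top','top3'); b=snap('side','side3')
o=np.zeros((600,800,3),np.uint8); o[:336,:]=cv2.resize(a[190:310,150:436],(800,336),interpolation=2); o[340:600,:400]=cv2.resize(b[165:230,290:390],(400,260),interpolation=2);o[340:600,400:]=cv2.resize(b[280:410,250:450],(400,260),interpolation=2)
cv2.imwrite('pics/crop4.png',o[:,:,::-1])
E
python3 tl.py 3 "(0,)" 0; python3 chk.py 3
```

```text
10.2 [0.527  0.2337 0.3275] grasp [0.5269 0.2336 0.3465] 
y [0.9996 0.0278 0.0023] z [ 0.0023  0.0026 -1.    ] 
q [0.3063 0.3888 0.3981 1.5771 0.0018 1.8493] F [ 0.4283 -1.4481  0.3834] 0.0855734362167489 0.0
325 [(np.float64(168.6), 11), (np.float64(174.73), 13), (np.float64(180.08), 43), (np.float64(184.22), -26), (np.float64(187.62), 17), (np.float64(208.0), 14), (np.float64(213.0), -25), (np.float64(216.57), 13)]
    0 0.058 back 180.35 front 212.58
    0 0.045 back 184.19 front 207.9
329 [(np.float64(175.0), 13), (np.float64(179.48), 52), (np.float64(183.52), -27), (np.float64(186.74), 17), (np.float64(208.88), 15), (np.float64(214.03), -42), (np.float64(216.71), 51)]
    0 0.058 back 179.74 front 213.29
    0 0.045 back 183.37 front 208.84
333 [(np.float64(179.27), 49), (np.float64(183.0), -25), (np.float64(186.4), 15), (np.float64(209.54), 17), (np.float64(214.19), -43), (np.float64(216.75), 44)]
    0 0.058 back 179.42 front 213.73
    0 0.045 back 182.93 front 209.39
345 [(np.float64(174.64), 14), (np.float64(179.64), 50), (np.float64(183.94), -24), (np.float64(187.22), 14),
[... 422 characters left out ...]
703125), (33.96095657348633, 65.23836517333984), 91.10055541992188)
0.02 0 [358.7863 251.2966] [65.8805 67.2692] tab row 250.31564476507734 tab tip [414.1906 249.9211] side ring ((335.9072570800781, 196.5489044189453), (33.95227813720703, 65.22210693359375), 91.02023315429688)
0 0.02 [358.7888 252.2357] [66.0924 67.3931] tab row 251.98908391272877 tab tip [414.6128 251.7509] side ring ((336.99285888671875, 195.95635986328125), (35.04167175292969, 65.324462890625), 91.02091979980469)
0 -0.02 [358.8597 252.5355] [65.7312 67.1956] tab row 252.6003203987889 tab tip [413.9952 252.4449] side ring ((336.97222900390625, 197.23907470703125), (32.873600006103516, 65.15422058105469), 91.17799377441406)
```

View pics/crop4.png

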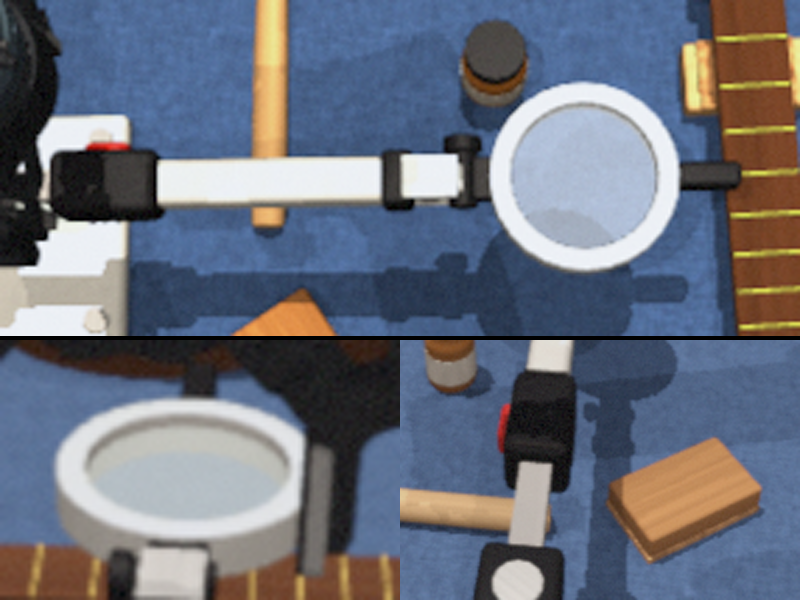

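Picture: lens level and in line now; collar at crop (105,185) with button on +x side. Going for the collar.

Call:
{"name": "step_arm", "arguments": {
  "motion": [
    {"xyz":[0,-0.001,-0.04],"turn":[0,0,-0.2],"claw":0.0854},
    {"xyz":[0,-0.001,-0.04],"turn":[0,0,0],"claw":0.0854},
    {"xyz":[0,0,-0.035],"turn":[0,0,0],"claw":0.0854},
    {"xyz":[0,0,-0.025],"turn":[0,0,0],"claw":0.0854},
    {"xyz":[0,0,-0.009],"turn":[0,0,0],"claw":0.0854},
    {"xyz":[0,0,0],"turn":[0,0,0],"claw":0.07}
  ],
  "squeeze": 60
}}

```text
time_s: 10.9
ee_pos: [0.5267, 0.227, 0.1782]
tool_rot: [0.701, 0.713, 0.0, -0.0]
contact_force: [0.6, -0.5, 2.0]
opening: 0.0733
gripper_force: 0.0
```

```bash
python3 st.py
```

```text
10.9 [0.5267 0.227  0.1782] grasp [0.5267 0.2269 0.1972] 
y [0.9998 0.0177 0.0004] z [ 0.0004  0.0008 -1.    ] 
q [0.2959 0.3838 0.0056 1.1921 0.0007 1.849 ] F [ 0.6154 -0.529   1.953 ] 0.07331739393818038 0.0
```

Call:
{"name": "step_arm", "arguments": {
  "motion": [
    {"xyz":[0,0.004,0],"turn":[0,0,0.3],"claw":0.06},
    {"xyz":[0,0,0],"turn":[0,0,0],"claw":0.045},
    {"xyz":[0,0,0],"turn":[0,0,0],"claw":0.036},
    {"xyz":[0,0,0],"turn":[0,0,0],"claw":0.036},
    {"xyz":[0,0,0],"turn":[0,0,0],"claw":0.036},
    {"xyz":[0,0,0],"turn":[0,0,0],"claw":0.036}
  ],
  "squeeze": 60
}}

```text
time_s: 11.5
ee_pos: [0.5292, 0.2331, 0.1822]
tool_rot: [0.698, 0.716, 0.004, 0.002]
contact_force: [-0.6, -0.3, 9.0]
opening: 0.0387
gripper_force: 65.1
```

```bash
python3 st.py
```

```text
11.5 [0.5292 0.2331 0.1822] grasp [0.529  0.233  0.2012] 
y [0.9997 0.0245 0.0079] z [ 0.0078  0.0034 -1.    ] 
q [0.3047 0.3843 0.017  1.1951 0.001  1.8509] F [-0.6194 -0.3112  9.037 ] 0.03867027460785561 65.12003928422928
```

Call:
{"name": "step_arm", "arguments": {
  "motion": [
    {"xyz":[0,0,0.003],"turn":[0,0,0],"claw":0.036},
    {"xyz":[0.0002,-0.01,0],"turn":[0,0,0],"claw":0.036},
    {"xyz":[0.0003,-0.015,0],"turn":[0,0,0],"claw":0.036},
    {"xyz":[0.0003,-0.015,0],"turn":[0,0,0],"claw":0.036}
  ]
}}

```text
time_s: 11.9
ee_pos: [0.5299, 0.1939, 0.1823]
tool_rot: [0.698, 0.716, 0.004, 0.0]
contact_force: [3.4, 4.8, -6.2]
opening: 0.0387
gripper_force: 64.6
```

```bash
python3 st.py
```

```text
11.9 [0.5299 0.1939 0.1823] grasp [0.5298 0.1938 0.2013] 
y [0.9997 0.0254 0.0055] z [ 0.0054  0.0051 -1.    ] 
q [ 0.2361  0.3576 -0.0221  1.1847  0.0037  1.7815] F [ 3.4083  4.8283 -6.1673] 0.038727395759463476 64.55183319747448
```

Call:
{"name": "step_arm", "arguments": {
  "motion": [
    {"xyz":[0.0002,-0.015,-0.001],"turn":[0,0,0],"claw":0.036},
    {"xyz":[0.0002,-0.015,0],"turn":[0,0,0],"claw":0.036},
    {"xyz":[0.0003,-0.015,0],"turn":[0,0,0],"claw":0.036},
    {"xyz":[0.0003,-0.015,0],"turn":[0,0,0],"claw":0.036},
    {"xyz":[0.0003,-0.015,0],"turn":[0,0,0],"claw":0.036},
    {"xyz":[0.0003,-0.015,0],"turn":[0,0,0],"claw":0.036}
  ]
}}

```text
time_s: 12.5
ee_pos: [0.5317, 0.1036, 0.1823]
tool_rot: [0.698, 0.716, 0.004, 0.0]
contact_force: [2.7, 4.1, -1.2]
opening: 0.0388
gripper_force: 65.2
```

Call:
{"name": "step_arm", "arguments": {
  "motion": [
    {"xyz":[0.0001,-0.005,0],"turn":[0,0,0],"claw":0.036},
    {"xyz":[0.0001,-0.005,0],"turn":[0,0,0],"claw":0.036},
    {"xyz":[0,-0.002,0],"turn":[0,0,0],"claw":0.036},
    {"xyz":[0,0,0],"turn":[0,0,0],"claw":0.036}
  ]
}}

```text
time_s: 12.9
ee_pos: [0.5318, 0.0934, 0.1822]
tool_rot: [0.698, 0.716, 0.005, -0.001]
contact_force: [4.0, 9.5, 0.1]
opening: 0.0384
gripper_force: 65.3
```

```bash
python3 st.py
```

```text
12.9 [0.5318 0.0934 0.1822] grasp [0.5317 0.0933 0.2012] 
y [0.9997 0.0255 0.0067] z [ 0.0065  0.0082 -0.9999] 
q [ 0.0516  0.3084 -0.0924  1.1631  0.0078  1.5968] F [4.0058 9.4883 0.1406] 0.03841977229910642 65.28910160064697
```

Call:
{"name": "step_arm", "arguments": {
  "motion": [
    {"xyz":[0,-0.002,0],"turn":[0,0,0],"claw":0.036},
    {"xyz":[0,0,0],"turn":[0,0,0],"claw":0.036},
    {"xyz":[0,0,0],"turn":[0,0,0],"claw":0.036}
  ]
}}

```text
time_s: 13.2
ee_pos: [0.5319, 0.0935, 0.1822]
tool_rot: [0.698, 0.716, 0.007, -0.002]
contact_force: [3.9, 15.6, 0.2]
opening: 0.0388
gripper_force: 65.3
```

```bash
python3 st.py;python3 - <<'E'
from h import *
a=snap('top','top4'); b=snap('side','side4')
o=np.zeros((600,800,3),np.uint8); o[:336,:]=cv2.resize(a[190:310,220:506],(800,336),interpolation=2); o[340:600,:400]=cv2.resize(b[120:250,240:440],(400,260),interpolation=2)
cv2.imwrite('pics/crop5.png',o[:,:,::-1])
from fit import model
p=np.load('p.npy'); p[3:]=0
m=model(p,.14)
for c in('top','side'): print(c,'ring pred',proj(c,m['L']+.011*m['n'])[0])
a=np.linspace(0,6.28,5)[:4]
print('side ring pts back,left,front',[proj('side',m['L']+.011*m['n']+.058*v)[0] for v in(m['u'],np.cross(m['n'],m['u']),-m['u'])])
E
```

```text
13.2 [0.5319 0.0935 0.1822] grasp [0.5317 0.0933 0.2012] 
y [0.9996 0.0266 0.0069] z [ 0.0066  0.0118 -0.9999] 
q [ 0.0494  0.3079 -0.0931  1.1626  0.0115  1.5936] F [ 3.8973 15.6024  0.1703] 0.0387582496199076 65.26739649474621
top ring pred [441.22762611 250.47159262]
side ring pred [341.31326667 159.4098946 ]
side ring pts back,left,front [array([342.82359048, 146.97012758]), array([312.54889736, 158.25299607]), array([339.63546283, 173.2264985 ])]
```

View pics/crop5.png

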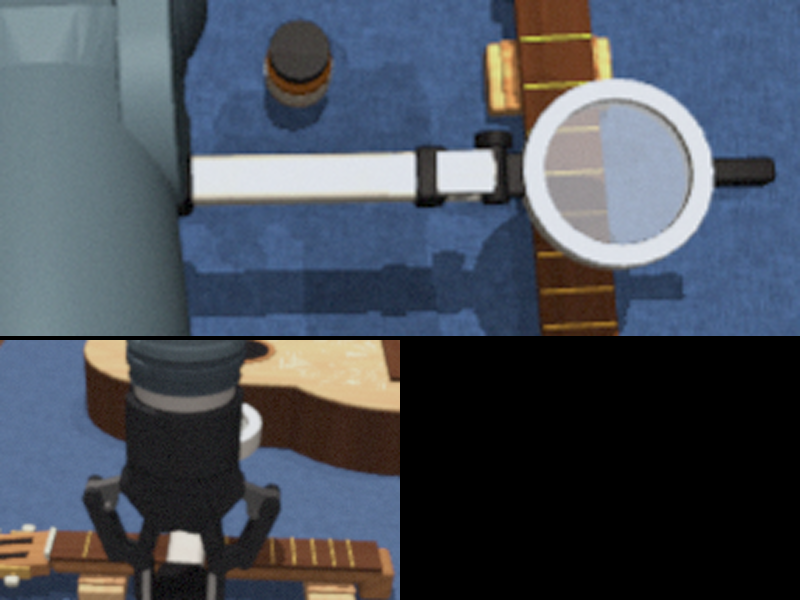

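Picture: the lens centre at (441,251) matches the predicted second-stop position (441,250), in line with the tube. The hard end is felt at 16 N, with the button held flush.

```bash
python3 -c "
from plant import bot
print(bot.sign_off())"
```

```text
the job is handed in; nothing more can be done
None
```

The job is handed in at about 13 s of the 48 s allowed. The lens head is in line with the boom and level to within about 0.01 rad by the pictures. The boom is drawn out about 0.14 m to its hard end at the second stop, the gripper still holds the collar with the button pressed, and nothing else was touched as far as I could see.

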